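# Refit the gear rack: pry off the cover, lock the brackets in

### The arm

A 7-joint arm with a two-finger parallel gripper is mounted at the origin on the work surface. World frame = base frame: x ahead of the robot, y to its left, z up, the work surface at z = 0. Lengths are in m, angles in rad, forces in N, time in s.
With the tool pointing down it reaches from about 0.425 to 0.95 m from the base axis. Payload 4.7 kg.
Tool frame: the origin (TCP) lies at the very end of the fingers, on their centre line; the grasp point (between the pads) lies 19 mm behind it; z points along the fingers, y is the line along which they close (so a half turn about z gives the same grasp; the last joint's range is limited). The gripper opens to 87 mm and grips with 3 to 60 N. Pads are 19 mm wide; open, the fingers measure 117 mm over their backs; the gripper's body (75 mm by 190 mm) begins 51 mm behind the grasp point.
Start: joints at [1.308, 0.469, -0.049, 1.532, 0.024, 1.141, -0.082], TCP at [0.156, -0.657, 0.196] pointing down, gripper open.
Joint ranges: [-2.59, 2.59], [-0.33, 1.99], [-1.39, 1.29], [0.1, 2.45], [-1.04, 4.18], [0.21, 1.99], [-2.66, 2.66]. Speed limits (rad/s): [2.57, 2.57, 3.14, 3.14, 3.14, 3.14, 3.14].

### API

Orientations are given as a unit quaternion [x, y, z, w].
In Python, from workcell import robot, effector, kin, read_camera, camera_params, finish_job gives the robot as it stands. Calls block until the motion is done:
- robot.goto(position, orientation): joint-space move of the TCP to a pose.
- robot.line_to(position, ori=None, speed=0.15, guard=None): straight line of the TCP; ori=None keeps the orientation; speed is the mean speed in m/s. With guard (N) it stops when the force on the tool has changed by that much, and returns True; else False.
- robot.set_joints(angles): joint-space move.
- effector.command_gripper(opening, grasp_force=None): opening from 0.0 (shut) to 1.0 (fully open); grasp_force is the grip in N (None keeps the last); returns when the fingers have stopped.
- robot.sleep(seconds).
- kin.solve_ik(position, orientation): joint angles nearest the present ones, or None.
- robot.get_state(): the state.
- read_camera(name): name is "scene" or "top"; returns the picture (400x640x3 uint8, red, green, blue); there is no depth.
- camera_params(name): a dict with "fx", "fy", "cx", "cy" (pixels), "T" (4x4, takes a point from camera to world coordinates). Camera axes: x right, y down, z forward; pixel columns grow to the right and rows downward; lengths in m; the calibration is good to about 2 mm. A picture is of the moment at which its call begins. camera_params takes no time and is no camera call.
A pose or a line that the arm cannot do raises robot.MotionError and nothing moves.
- finish_job(): hands the job in; it is judged then, once.
The state is a dict: "t": time; "joints": joint angles; "joint_velocities": joint speeds; "effort": joint torques, N m; "tcp_pos": TCP position; "tool_rot": TCP orientation; "wrist_force": force on the tool from outside, world axes, zero at the start; "wrist_torque": the same for the moment, N m; "finger_gap": opening from 0.0 (shut) to 1.0 (fully open); "grasp_force": force on a finger pad.
Only numpy, scipy, OpenCV 4.12 (cv2) and the standard library are available. Lean on these libraries where they do the work, as an engineer would, in place of code of your own. Each camera call takes 0.05 s, during which the arm holds its last target. There are 200 camera calls.

### The job

Get the gear rack ready for use: with the pry bar, not with the fingers, lever the grey blanking cover up past its catch, then lift it out and lay the cover and the pry bar in the wooden tray. Hook every hanger bracket lying on the counter into a slot of its own in the uprights and press it fully down until it locks home, square to the rack, then let go. Leave the shaker bottle, the mouthguard case and the bamboo box where they are.

Things in the scene. Friction and masses are not known exactly. Their poses are not given: they have to be found in the camera images.
- rack: Gear rack, fixed to the counter for the run: three flat steel uprights 60 mm wide, 6 thick and 192 high, 130 apart, on a plywood foot behind them. Origin: on the counter below the front face of the middle upright; x points through the uprights away from the robot (front face at x = 0), y to the left, z up.
- slot0 (a point): Slot in the left (+y) upright: 26 mm wide, 38 high; point: middle of its lower edge in the front face, 142 mm up. Pass the hook in with its point 21 to 28 mm (best 24) above this, until the rear face is 0 to 2 mm off the upright, then lower: it rests 10 mm up on a sprung catch. Pressing its top with 6 to 18 N snaps it down to lock, tongue on the slot's lower edge.
- slot1 (a point): Slot in the middle upright: 26 mm wide, 38 high; point: middle of its lower edge in the front face, 142 mm up. Pass the hook in with its point 21 to 28 mm (best 24) above this, until the rear face is 0 to 2 mm off the upright, then lower: it rests 10 mm up on a sprung catch. Pressing its top with 6 to 18 N snaps it down to lock, tongue on the slot's lower edge.
- slot2 (a point): Slot in the right (-y) upright: 26 mm wide, 38 high; point: middle of its lower edge in the front face, 142 mm up. Pass the hook in with its point 21 to 28 mm (best 24) above this, until the rear face is 0 to 2 mm off the upright, then lower: it rests 10 mm up on a sprung catch. Pressing its top with 6 to 18 N snaps it down to lock, tongue on the slot's lower edge.
- cover0: Grey blanking cover locked in slot 0; only one of the three is there (others None). Block 26 (x) by 40 by 56 mm high, 0.1 kg; origin centre of underside, +x to the upright, rear face x +13. Locked, its underside is 100 mm up, air below; 6 to 13 N of lift there frees it: it then stays 10 mm higher. Grip it then across the 40 mm, raise it to 24 over locked (30 is the most) and draw out to -x.
- cover1: Grey blanking cover locked in slot 1; only one of the three is there (others None). Block 26 (x) by 40 by 56 mm high, 0.1 kg; origin centre of underside, +x to the upright, rear face x +13. Locked, its underside is 100 mm up, air below; 6 to 13 N of lift there frees it: it then stays 10 mm higher. Grip it then across the 40 mm, raise it to 24 over locked (30 is the most) and draw out to -x.
- cover2: Grey blanking cover locked in slot 2; only one of the three is there (others None). Block 26 (x) by 40 by 56 mm high, 0.1 kg; origin centre of underside, +x to the upright, rear face x +13. Locked, its underside is 100 mm up, air below; 6 to 13 N of lift there frees it: it then stays 10 mm higher. Grip it then across the 40 mm, raise it to 24 over locked (30 is the most) and draw out to -x.
- cover0_hook (a point): Middle of the rear face of cover 0, level with the tongue's underside (x +13, z +42 mm in its frame). The hook there: tongue 20 wide, 8 thick, 14.5 long towards +x; at its end a lip 20 wide, 6 thick, hanging 20 below the tongue, gap 8.5 to the rear face; a round ridge on the lip's back, 3 more. Locked, this point meets the slot point, up to 2.5 mm nearer the robot, drooping up to 4 degrees.
- cover1_hook (a point): Middle of the rear face of cover 1, level with the tongue's underside (x +13, z +42 mm in its frame). The hook there: tongue 20 wide, 8 thick, 14.5 long towards +x; at its end a lip 20 wide, 6 thick, hanging 20 below the tongue, gap 8.5 to the rear face; a round ridge on the lip's back, 3 more. Locked, this point meets the slot point, up to 2.5 mm nearer the robot, drooping up to 4 degrees.
- cover2_hook (a point): Middle of the rear face of cover 2, level with the tongue's underside (x +13, z +42 mm in its frame). The hook there: tongue 20 wide, 8 thick, 14.5 long towards +x; at its end a lip 20 wide, 6 thick, hanging 20 below the tongue, gap 8.5 to the rear face; a round ridge on the lip's back, 3 more. Locked, this point meets the slot point, up to 2.5 mm nearer the robot, drooping up to 4 degrees.
- bracket_a: Dark steel hanger bracket on its flat underside, 44 mm wide, 56 high, 0.2 to 0.4 kg; may be absent (None). Origin: underside, centre line; +x towards the hook, z up. Arm x -50 to +60, 44 wide, 18 high (end x -50 to -40 turned up 32 high): grip it across the 44 mm near x = +5. Rear block on it, x +30 to +60, 24 wide, top at 56, flat, to press on; behind it the hook, to x +77.5.
- bracket_b: Dark steel hanger bracket on its flat underside, 44 mm wide, 56 high, 0.2 to 0.4 kg; may be absent (None). Origin: underside, centre line; +x towards the hook, z up. Arm x -50 to +60, 44 wide, 18 high (end x -50 to -40 turned up 32 high): grip it across the 44 mm near x = +5. Rear block on it, x +30 to +60, 24 wide, top at 56, flat, to press on; behind it the hook, to x +77.5.
- bracket_c: Dark steel hanger bracket on its flat underside, 44 mm wide, 56 high, 0.2 to 0.4 kg; may be absent (None). Origin: underside, centre line; +x towards the hook, z up. Arm x -50 to +60, 44 wide, 18 high (end x -50 to -40 turned up 32 high): grip it across the 44 mm near x = +5. Rear block on it, x +30 to +60, 24 wide, top at 56, flat, to press on; behind it the hook, to x +77.5.
- bracket_a_hook (a point): Middle of the rear face of bracket a, level with the tongue's underside (x +60, z +42 mm in its frame). The hook there: tongue 20 wide, 8 thick, 14.5 long towards +x; at its end a lip 20 wide, 6 thick, hanging 20 below the tongue, gap 8.5 to the rear face; a round ridge on the lip's back, 3 more. Locked, this point meets the slot point, up to 2.5 mm nearer the robot, drooping up to 4 degrees.
- bracket_b_hook (a point): Middle of the rear face of bracket b, level with the tongue's underside (x +60, z +42 mm in its frame). The hook there: tongue 20 wide, 8 thick, 14.5 long towards +x; at its end a lip 20 wide, 6 thick, hanging 20 below the tongue, gap 8.5 to the rear face; a round ridge on the lip's back, 3 more. Locked, this point meets the slot point, up to 2.5 mm nearer the robot, drooping up to 4 degrees.
- bracket_c_hook (a point): Middle of the rear face of bracket c, level with the tongue's underside (x +60, z +42 mm in its frame). The hook there: tongue 20 wide, 8 thick, 14.5 long towards +x; at its end a lip 20 wide, 6 thick, hanging 20 below the tongue, gap 8.5 to the rear face; a round ridge on the lip's back, 3 more. Locked, this point meets the slot point, up to 2.5 mm nearer the robot, drooping up to 4 degrees.
- pry_bar: Pry bar lying flat on the counter, 160 mm long, 0.22 kg: wooden handle x -80 to +10, 20 wide and 20 high; flat steel blade x +10 to +80, 18 wide and 6 thick, flush with the underside. Origin: underside, mid-length; +x towards the blade's tip. Grip the handle across its 20 mm near x = -8, firmly (100 N or more): it can turn in a weak grip.
- bar_tip (a point): Middle of the end of the blade's upper face (x +80, z +6 in the bar's frame).
- tray: Open wooden tray, fixed, 240 (x) by 220 (y) by 30 mm high, walls and floor 5 thick. Origin: centre of its underside.
- shaker: Stainless steel shaker bottle with black lid, 80 mm wide, 207 high; leave alone. Origin: centre of its underside.
- guard_case: Blue plastic mouthguard case, 85 by 75 by 26 mm; leave alone. Origin: centre of its underside.
- latch_box: Bamboo box with magnetic latch, 100 by 140 by 50 mm; leave alone. Origin: centre of its underside.
There are look-alikes about, which are no part of the job. What is shaped like the bracket_c but turquoise is not meant.

How it is judged:
By the outcome, as a careful person would: the job done as asked, in the order asked, and still so for the second after the job is handed in, with the robot touching nothing.
Of cover0, cover1, cover2 only 1 to 1 are there at a start; the rules pass over those that are not, and their reading is None.
Of bracket_a, bracket_b, bracket_c only 2 to 3 are there at a start; the rules pass over those that are not, and their reading is None.
At some moment in a run one of bracket_a, bracket_b, bracket_c may be knocked a few centimetres aside while the robot is not near it.
It also fails if it takes over 210 s, if anything falls off the work surface, if the arm or the gripper's body presses on something with over 40 N, if the wrist force passes 120 N, or if a joint passes its speed limit or range.

## Working session

There is one attempt and no reset: what is moved stays moved. The work goes in short steps, each a Python script; the robot and the scene stay as the last script left them, time stands still between calls to the robot, and variables do not carry over. Pictures are saved under pics/ and viewed, at most 14 in all, crops included, and the job is handed in when it is done.

```bash
ls; mkdir -p pics; python3 - <<'E'
from workcell import *
import cv2, numpy as np
for n in ("scene","top"):
    im=read_camera(n); cv2.imwrite(f"pics/{n}0.png",im[:,:,::-1])
    p=camera_params(n); print(n,p["fx"],p["fy"],p["cx"],p["cy"]); print(np.round(p["T"],4))
s=robot.get_state(); print(s)
E
```

```text
pics
scene 467.06491017661176 467.06491017661176 312.9082867014464 193.5335822837082
[[ 0.1021  0.8573 -0.5046  1.3506]
 [ 0.9947 -0.0836  0.0592 -0.2178]
 [ 0.0085 -0.508  -0.8613  1.6   ]
 [ 0.      0.      0.      1.    ]]
top 427.952329924707 427.952329924707 308.3647428758279 198.0085613910656
[[ 0.0235 -0.9854  0.1684  0.2658]
 [-0.9997 -0.025  -0.0067 -0.1024]
 [ 0.0108 -0.1682 -0.9857  1.3695]
 [ 0.      0.      0.      1.    ]]
{'t': 0.1, 'joints': array([ 1.30810159,  0.46939965, -0.04859693,  1.53355574,  0.02410089,
        1.14100289, -0.08230701]), 'joint_velocities': array([ 5.15498729e-05, -2.02079290e-03,  6.98828637e-05, -3.03857924e-03,
        1.12059605e-03, -7.25190435e-04,  9.39011086e-04]), 'effort': array([ 5.54559319e-04, -5.09169924e+01, -8.13259324e-02, -2.36829436e+01,
       -6.14245003e-02,  3.44939623e-02,  6.52191534e-05]), 'tcp_pos': array([ 0.15625586, -0.65606846,  0.19468615]), 'tool_rot': array([ 9.93173502e-01,  1.16643054e-01, -1.34131529e-04, -8.79858482e-04]), 'wrist_force': array([ 0.07806829,  0.30974661, -0.33708679]), 'wrist_torque': array([ 0.01866886,  0.01360493, -0.02379947]), 'grasp_force': 0.0, 'finger_gap': 0.9978474583238086}
```

View pics/scene0.png

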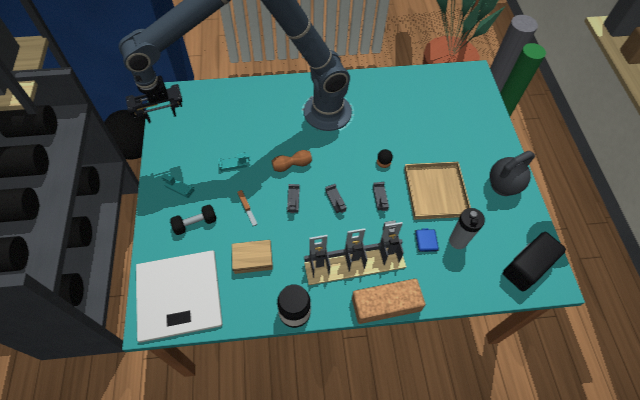

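View pics/top0.png

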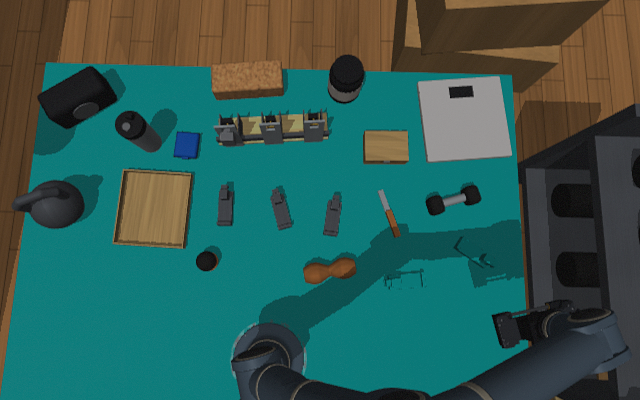

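The scene view (robot at the top) shows three dark brackets at about (293,198), (335,198) and (381,196). The pry bar is at (247,208), the rack at (355,255), the tray at (436,190), and turquoise look-alikes at (235,162) and (175,182). The top view has the brackets at (225,205), (281,208) and (332,214), the bar at (389,213), the rack at (272,128) and the tray at (153,208). I'll enlarge the rack and brackets next.

```bash
python3 - <<'E'
import cv2, numpy as np
s=cv2.imread("pics/scene0.png"); t=cv2.imread("pics/top0.png")
a=cv2.resize(s[170:295,225:425],(800,500),interpolation=cv2.INTER_CUBIC)
b=cv2.resize(t[100:250,200:410],(800,571),interpolation=cv2.INTER_CUBIC)
cv2.imwrite("pics/cs.png",a);cv2.imwrite("pics/ct.png",b)
E
```

```text
(no output)
```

View pics/cs.png

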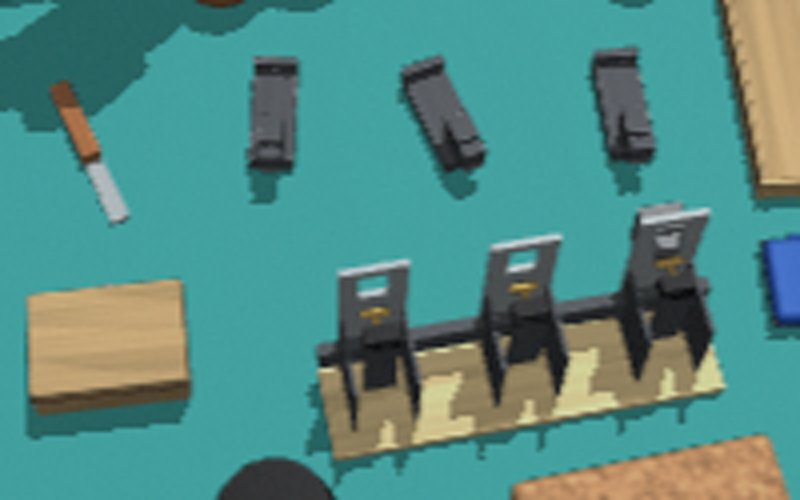

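View pics/ct.png

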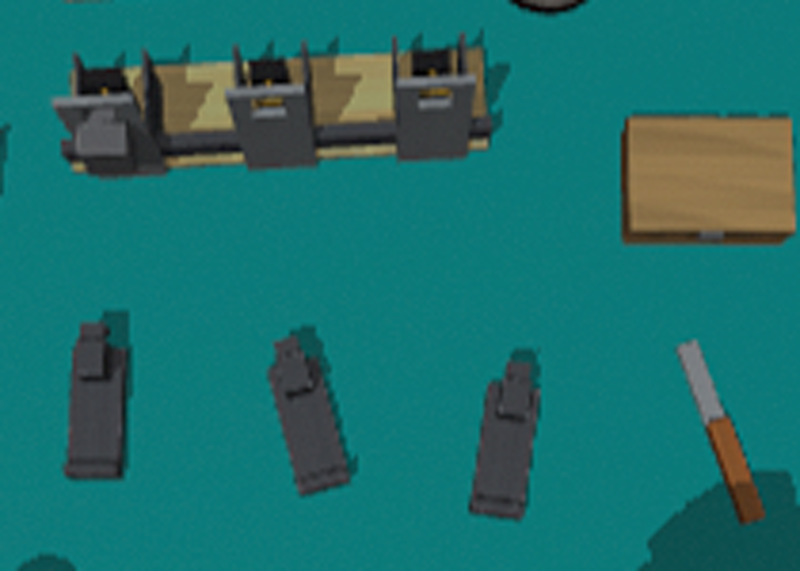

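The grey cover sits on the +y upright, which is at the left in the top view (crop 103,135) and the right in the scene view (crop 665,220), so it is cover0 in slot 0. The three dark grey brackets fit the description. The turquoise look-alikes at scene (235,162) and (175,182) don't, so I'll leave them. Now I'll measure positions.

```bash
cat > h.py <<'E'
from workcell import *
import cv2, numpy as np
from scipy.spatial.transform import Rotation as R
C={n:camera_params(n) for n in("scene","top")}
def ray(n,uv):
    p=C[n];uv=np.atleast_2d(uv).astype(float)
    d=np.c_[(uv[:,0]-p["cx"])/p["fx"],(uv[:,1]-p["cy"])/p["fy"],np.ones(len(uv))]
    return p["T"][:3,3],d@p["T"][:3,:3].T
def P(n,uv,z):
    o,d=ray(n,uv); return o+d*((z-o[2])/d[:,2])[:,None]
def tri(a,b): # top px, scene px -> point, miss
    o,d=ray("top",a);q,e=ray("scene",b);d=d[0]/np.linalg.norm(d[0]);e=e[0]/np.linalg.norm(e[0])
    s,t=np.linalg.lstsq(np.c_[d,-e],q-o,rcond=None)[0]
    return (o+s*d+q+t*e)/2,np.linalg.norm(o+s*d-q-t*e)
def comps(m,lo,hi):
    k,l,st,ce=cv2.connectedComponentsWithStats(m.astype(np.uint8))
    return [(l==i,st[i],ce[i]) for i in range(1,k) if lo<=st[i,4]<=hi]
def px(m): v,u=np.nonzero(m); return np.c_[u,v]
def grey(im): a=im.astype(int); return (a.max(2)-a.min(2)<28),a.max(2)
def pose(m,n,z):  # long axis & extents of blob's boundary projected on plane z
    cs,_=cv2.findContours(m.astype(np.uint8),cv2.RETR_EXTERNAL,cv2.CHAIN_APPROX_NONE)
    w=P(n,max(cs,key=len)[:,0,:],z)[:,:2]
    (c,s,a)=cv2.minAreaRect((w*1000).astype(np.float32))
    a=np.radians(a if s[0]>s[1] else a+90); x=np.array([np.cos(a),np.sin(a)])
    if x[0]<0:x=-x
    return np.array(c)/1000,np.array(sorted(s)),x
E
python3 - <<'E'
from h import *
im={n:cv2.imread(f"pics/{n}0.png")[:,:,::-1] for n in C}
np.set_printoptions(precision=4,suppress=True)
for n,box in(("top",(150,250,190,370)),("scene",(170,225,270,410))):
    g,v=grey(im[n]);m=g&(v<125);k=np.zeros_like(m);k[box[0]:box[1],box[2]:box[3]]=1
    for b,st,ce in comps(m&k,150,3000):
        c,s,x=pose(b,n,0.018); print(n,"bracket",st,ce.round(1),c,s,np.degrees(np.arctan2(x[1],x[0])))
    g,v=grey(im[n]); 
a=im["top"].astype(int); hsv=cv2.cvtColor(im["top"],cv2.COLOR_RGB2HSV)
k=np.zeros(a.shape[:2],bool);k[180:245,370:410]=1
bm=k&((a[:,:,0]>a[:,:,2]+20)|(grey(im["top"])[0]&(a.max(2)>110)))
for b,st,ce in comps(bm,20,3000):print("bar",st,ce,pose(b,"top",0.006))
for n,box,th in(("top",(108,150,205,335),110),("scene",(215,260,300,405),140)):
    g,v=grey(im[n]);k=np.zeros_like(g);k[box[0]:box[1],box[2]:box[3]]=1
    for b,st,ce in comps(k&g&(v>th),6,900):
        q=P(n,px(b),.192);print(n,st,ce.round(1),q.mean(0),q.min(0),q.max(0))
for n,box in(("top",(160,255,105,200)),("scene",(155,225,395,475))):
    h=im[n].astype(int);k=np.zeros(h.shape[:2],bool);k[box[0]:box[1],box[2]:box[3]]=1
    for b,st,ce in comps(k&(h[:,:,0]>h[:,:,2]+15),500,9000): print(n,"tray",ce,pose(b,n,.03))
E
```

```text
top bracket [217 185  17  41 546] [225.  206.4] [0.4676 0.1522] [ 46.2265 129.6317] -0.3923416137695271
top bracket [271 188  21  42 503] [280.2 209.8] [ 0.4621 -0.0214] [ 43.1125 132.0172] 16.480531692504883
top bracket [323 195  19  41 516] [332.3 216.4] [ 0.4449 -0.1895] [ 44.6799 130.874 ] -6.642601013183609
scene bracket [373 182  16  29 307] [380.2 196.1] [0.46   0.1524] [ 44.3069 128.2972] -0.5031433105468774
scene bracket [287 184  12  29 298] [292.8 198.1] [ 0.4354 -0.1891] [ 41.6048 126.7084] -7.194572448730471
scene bracket [326 184  20  29 311] [335.3 198.6] [ 0.4554 -0.0247] [ 45.4377 128.0612] 14.843850135803223
bar [378 190  23  47 297] [389.266  214.4343] (array([ 0.4563, -0.3717]), array([ 22.0495, 157.4993]), array([0.939 , 0.3439]))
top [293 114   6   1   6] [295.5 114. ] [ 0.712  -0.0676  0.192 ] [ 0.7118 -0.0748  0.192 ] [ 0.7122 -0.0603  0.192 ]
top [304 119  21   3  32] [314.8 120.6] [ 0.6937 -0.1238  0.192 ] [ 0.6915 -0.1502  0.192 ] [ 0.6991 -0.0926  0.192 ]
top [214 120  20   8  33] [223.1 125.2] [0.6724 0.139  0.192 ] [0.6664 0.1107 0.192 ] [0.6878 0.1649 0
[... 562 characters left out ...]
353 0.192 ]
scene [390 229   4   3  10] [391.5 229.8] [0.6917 0.1267 0.192 ] [0.6883 0.1215 0.192 ] [0.6963 0.1322 0.192 ]
scene [310 235  17   4  26] [318.3 236.6] [ 0.6927 -0.1201  0.192 ] [ 0.6887 -0.1482  0.192 ] [ 0.6963 -0.0941  0.192 ]
scene [352 236   7   2  10] [355.  236.5] [0.7042 0.0012 0.192 ] [ 0.7021 -0.009   0.192 ] [0.7064 0.0114 0.192 ]
scene [314 242   8   2  10] [317.9 242.7] [ 0.7145 -0.124   0.192 ] [ 0.7124 -0.1369  0.192 ] [ 0.7163 -0.1135  0.192 ]
top tray [152.9165 208.4497] (array([0.4512, 0.3769]), array([225.743 , 240.5137]), array([ 0.9992, -0.0398]))
scene tray [436.3111 189.7625] (array([0.4576, 0.3777]), array([224.4392, 252.0042]), array([ 0.9992, -0.0395]))
```

The rack is consistent in both views at z = 0.192. Its middle upright top is at about (0.682, 0.008) and its yaw is about 5°. The slot fit is tight, so I'll refine the rack's y, yaw and front face by gentle guarded touches with closed fingers.

```bash
cat >> h.py <<'E'
def q(yaw,pitch=0): return (R.from_euler("z",yaw)*R.from_euler("x",np.pi)*R.from_euler("y",pitch)).as_quat()
class Rack:
    def __init__(s,o,yaw): s.o=np.array(o);s.yaw=yaw;s.x=np.array([np.cos(yaw),np.sin(yaw)]);s.y=np.array([-s.x[1],s.x[0]])
    def w(s,x,y,z): return np.r_[s.o+x*s.x+y*s.y,z]
    def inv(s,p): d=np.array(p)[:2]-s.o;return np.array([d@s.x,d@s.y,p[2]])
def st(): return robot.get_state()
E
python3 - <<'E'
from h import *
np.set_printoptions(precision=4,suppress=True)
r=Rack([0.679,0.008],np.radians(5.05)); Q=q(r.yaw)
effector.command_gripper(0.0,20)
robot.goto(r.w(-.08,0,.33),Q)
def probe(a,b,up=.26):
    robot.line_to(r.w(a[0],a[1],up),Q,speed=.2);robot.line_to(r.w(*a),Q,speed=.15)
    hit=robot.line_to(r.w(*b),Q,speed=.03,guard=4)
    p=st();print(hit,r.inv(p["tcp_pos"]),p["wrist_force"])
    robot.line_to(r.w(*a),Q,speed=.15);robot.line_to(r.w(a[0],a[1],up),Q,speed=.2)
for s in(1,-1): probe((.003,s*.064,.160),(.003,s*.038,.160))
for y in(0,-.13): probe((-.03,y,.120),(-.001,y,.120),.22)
print(st()["t"])
E
```

```text
False [0.003  0.0394 0.16  ] [ 0.589   4.5976 -1.8513]
False [ 0.003  -0.0386  0.16  ] [ 0.0327 -1.5266  1.0429]
True [-0.0114 -0.0001  0.1193] [-0.4181 -0.4211 -0.5555]
True [-0.0116 -0.13    0.1193] [ 0.7238  0.6766 -0.5638]
17.8
```

```bash
python3 - <<'E'
from h import *
np.set_printoptions(precision=4,suppress=True)
r=Rack([0.679,0.008],np.radians(5.05)); Q=q(r.yaw)
for s in(-1,1):
    a=(.003,s*.05,.160);b=(.003,s*.030,.160)
    robot.line_to(r.w(a[0],a[1],.26),Q,speed=.2);robot.line_to(r.w(*a),Q,speed=.15)
    hit=robot.line_to(r.w(*b),Q,speed=.03,guard=4)
    p=st();print(hit,r.inv(p["tcp_pos"]),p["wrist_force"])
    robot.line_to(r.w(*a),Q,speed=.15);robot.line_to(r.w(a[0],a[1],.26),Q,speed=.2)
print(st()["t"])
E
```

```text
True [ 0.003  -0.0387  0.16  ] [ 0.6432 -1.076   0.5841]
True [0.0031 0.0396 0.1602] [-0.0948  1.6794  0.9981]
23.4417
```

```bash
cat >> h.py <<'E'
RK=Rack([0.67896,0.0085],np.radians(5.05))
def ext(m,n,x,z):  # extents along x of blob on plane z
    w=P(n,px(m),z)[:,:2]@x; return w.min()-.0012,w.max()+.0012
E
python3 - <<'E'
from h import *
np.set_printoptions(precision=4,suppress=True)
for n,box in(("top",(180,245,370,410)),("scene",(185,230,230,262))):
    im=cv2.imread(f"pics/{n}0.png")[:,:,::-1]; a=im.astype(int)
    k=np.zeros(a.shape[:2],bool);k[box[0]:box[1],box[2]:box[3]]=1
    g,v=grey(im); bl=k&g&(v>110); ha=k&(a[:,:,0]>a[:,:,2]+20)&~bl
    c,s,x=pose(bl|ha,n,.006); print(n,c,s,np.degrees(np.arctan2(x[1],x[0])))
    for z in(0,.006,.02): print(z,"all",np.array(ext(bl|ha,n,x,z))-c@x,"blade",np.array(ext(bl,n,x,z))-c@x, "hc",P(n,px(ha).mean(0),z)[0],"bc",P(n,px(bl).mean(0),z)[0])
E
```

```text
top [ 0.4563 -0.3717] [ 22.0495 157.4993] 20.1138973236084
0 all [-0.0799  0.0807] blade [0.0112 0.0807] hc [ 0.4249 -0.3851  0.    ] bc [ 0.4998 -0.3563  0.    ]
0.006 all [-0.0799  0.0799] blade [0.0108 0.0799] hc [ 0.4242 -0.3838  0.006 ] bc [ 0.4987 -0.3552  0.006 ]
0.02 all [-0.08    0.0783] blade [0.0098 0.0783] hc [ 0.4226 -0.381   0.02  ] bc [ 0.4963 -0.3526  0.02  ]
scene [ 0.4528 -0.3699] [ 21.0817 168.0693] 19.980920791625977
0 all [-0.0889  0.0822] blade [-0.0503  0.0822] hc [ 0.4167 -0.3831  0.    ] bc [ 0.4924 -0.3567  0.    ]
0.006 all [-0.0852  0.0852] blade [-0.0467  0.0852] hc [ 0.4202 -0.3825  0.006 ] bc [ 0.4957 -0.3562  0.006 ]
0.02 all [-0.0766  0.0924] blade [-0.0384  0.0924] hc [ 0.4284 -0.3811  0.02  ] bc [ 0.5032 -0.355   0.02  ]
```

The two views agree on the bar: handle centre at z ≈ 12 mm, origin at (0.456, −0.371), yaw 20.1°, length 160 mm. I'll grip it now.

```bash
python3 - <<'E'
from h import *
np.set_printoptions(precision=4,suppress=True)
y=np.radians(20.1);u=np.array([np.cos(y),np.sin(y)]);g=np.array([.4563,-.3712])-.005*u
effector.command_gripper(0.6)
robot.goto(np.r_[g,.20],q(y)); robot.line_to(np.r_[g,.03],speed=.2); robot.line_to(np.r_[g,.003],speed=.05,guard=6)
print(st()["tcp_pos"])
try: effector.command_gripper(0.0,120)
except Exception as e: print(e); effector.command_gripper(0.0,60)
s=st();print(s["tcp_pos"],s["finger_gap"]*87,s["grasp_force"])
robot.line_to(np.r_[g,.20],speed=.15)
s=st();print(s["finger_gap"]*87,s["grasp_force"],s["wrist_force"])
Q=q(RK.yaw)
robot.goto(RK.w(-.16,.13,.2),Q); robot.line_to(RK.w(-.16,.13,.085),speed=.15)
s=st();print(s["wrist_force"],s["t"])
for n in C: cv2.imwrite(f"pics/{n}1.png",read_camera(n)[:,:,::-1])
a=cv2.imread("pics/scene1.png")[170:290,320:480];b=cv2.imread("pics/top1.png")[90:210,160:320]
cv2.imwrite("pics/c1.png",cv2.resize(np.vstack([a,b]),(800//2,600),interpolation=cv2.INTER_CUBIC))
E
```

```text
[ 0.4517 -0.3729  0.0029]
[ 0.4516 -0.3729  0.003 ] 0.5741947263472966 0.0
0.5005986779227088 0.0 [ 0.1652 -0.8255 -0.0843]
[ 0.6208  0.4656 -0.2734] 33.2833
```

View pics/c1.png

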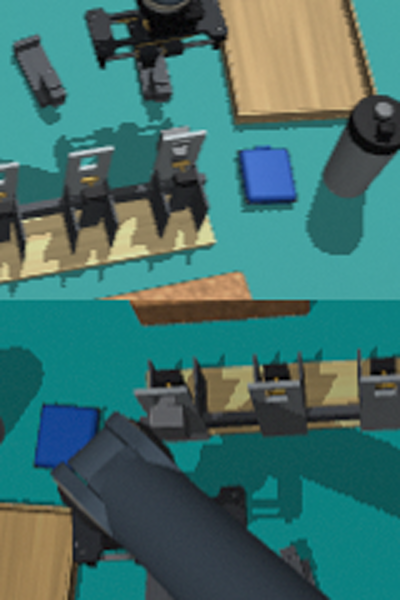

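The crops show the gripper is empty: gap 0 and no grip force. I'll look for the bar.

```bash
python3 - <<'E'
from h import *
robot.line_to(RK.w(-.16,.13,.25),speed=.25)
a=cv2.imread("pics/top1.png"); s=cv2.imread("pics/scene1.png")
t=np.vstack([cv2.resize(a[170:250,340:440],(600,480)[:2][::1],interpolation=cv2.INTER_CUBIC)[:300]*0+cv2.resize(a[170:245,340:490],(600,300),interpolation=cv2.INTER_CUBIC),cv2.resize(s[170:245,180:330],(600,300),interpolation=cv2.INTER_CUBIC)])
cv2.imwrite("pics/c2.png",t)
E
```

```text
(no output)
```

View pics/c2.png

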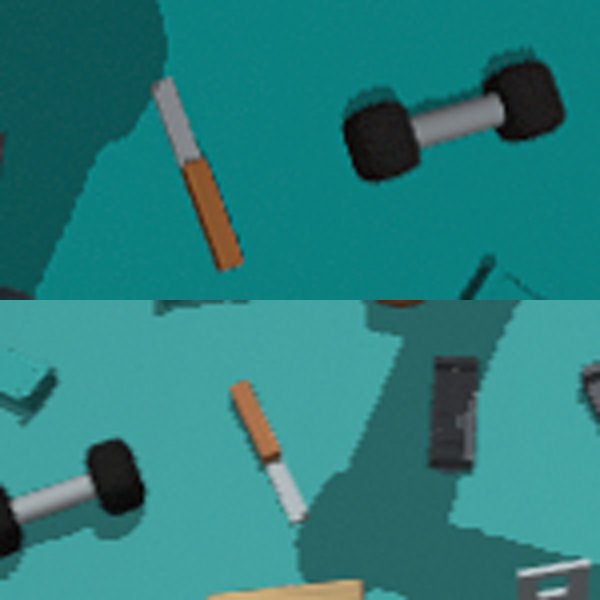

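```bash
cat >> h.py <<'E'
def bar(tag):
    out=[]
    for n,box in(("top",(180,245,370,410)),("scene",(185,230,230,262))):
        im=cv2.imread(f"pics/{n}{tag}.png")[:,:,::-1]; a=im.astype(int)
        k=np.zeros(a.shape[:2],bool);k[box[0]:box[1],box[2]:box[3]]=1
        g,v=grey(im); bl=k&g&(v>110); ha=k&(a[:,:,0]>a[:,:,2]+20)&~bl
        hc=P(n,px(ha).mean(0),.012)[0];bc=P(n,px(bl).mean(0),.006)[0]
        c,s,x=pose(bl|ha,n,.006)
        out.append((n,c,s,np.degrees(np.arctan2(x[1],x[0])),hc,bc,px(bl|ha).mean(0)))
    return out
E
python3 - <<'E'
from h import *
np.set_printoptions(precision=4,suppress=True)
for t in(0,1):
    for o in bar(t): print(t,*o)
s=st();print(s["tool_rot"],s["finger_gap"],RK.inv(s["tcp_pos"]))
E
```

```text
0 top [ 0.4563 -0.3717] [ 22.0495 157.4993] 20.1138973236084 [ 0.4235 -0.3826  0.012 ] [ 0.4987 -0.3552  0.006 ] [389.266  214.4343]
0 scene [ 0.4528 -0.3699] [ 21.0817 168.0693] 19.980920791625977 [ 0.4237 -0.3819  0.012 ] [ 0.4957 -0.3562  0.006 ] [246.3842 206.4972]
1 top [ 0.4569 -0.3719] [ 21.3387 158.5179] 20.11399650573731 [ 0.4235 -0.3827  0.012 ] [ 0.498  -0.3557  0.006 ] [389.3649 214.5676]
1 scene [ 0.4528 -0.3699] [ 21.0817 168.0693] 19.980920791625977 [ 0.4234 -0.3819  0.012 ] [ 0.4924 -0.3573  0.006 ] [246.3149 206.2983]
[ 0.999   0.0439 -0.0009  0.0005] 0.004456728241207296 [-0.1608  0.1294  0.2489]
```

The bar hasn't moved at all. I'll repeat the grasp in steps, checking the state and a picture along the way.

```bash
python3 - <<'E'
from h import *
np.set_printoptions(precision=4,suppress=True)
y=np.radians(20.1);u=np.array([np.cos(y),np.sin(y)]);g=np.array([.4565,-.3712])-.006*u
effector.command_gripper(0.7,60); print("gap",st()["finger_gap"])
robot.goto(np.r_[g,.15],q(y)); robot.line_to(np.r_[g,.03],speed=.2); print(robot.line_to(np.r_[g,.003],speed=.05,guard=6))
s=st();print(s["tcp_pos"],s["tool_rot"],s["finger_gap"],s["wrist_force"])
for o in (.5,.35,.2): 
    effector.command_gripper(o,60); s=st();print(o,s["finger_gap"],s["grasp_force"],s["wrist_force"],s["t"])
a=read_camera("scene")[150:250,180:320,::-1]; b=read_camera("top")[170:270,330:470,::-1]
cv2.imwrite("pics/c3.png",cv2.resize(np.vstack([a,b]),(420,600),interpolation=cv2.INTER_CUBIC))
E
```

```text
gap 0.6992256707735647
False
[ 0.451  -0.3731  0.0029] [ 0.9846  0.1746  0.0001 -0.0001] 0.6981704620702512 [-0.8814  0.4022 -0.1488]
0.5 0.5061922748550886 0.0 [-0.6865 -0.6666 -0.6243] 39.3167
0.35 0.3522050655820227 0.0 [-0.6517 -0.8479 -0.1058] 39.8917
0.2 0.20190868243913038 0.0 [-0.3189  0.6747  0.9213] 40.4667
```

View pics/c3.png

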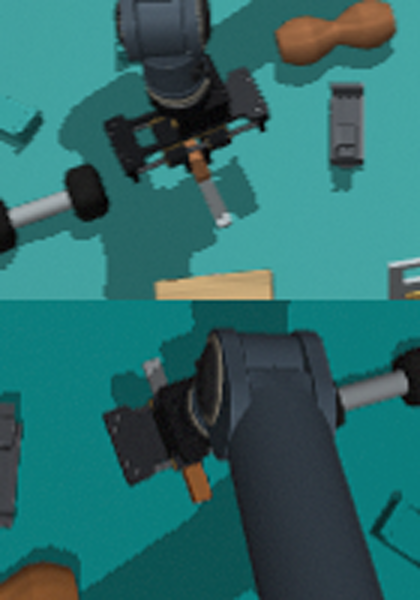

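```bash
python3 - <<'E'
from h import *
np.set_printoptions(precision=4,suppress=True)
y=np.radians(20.1);u=np.array([np.cos(y),np.sin(y)]);g=np.array([.4565,-.3712])-.006*u
effector.command_gripper(0.1,60); s=st();print(s["finger_gap"],s["grasp_force"])
effector.command_gripper(0.7,60)
robot.line_to(np.r_[g,.05],speed=.15); effector.command_gripper(0.0,60)
print(robot.line_to(np.r_[g,.004],speed=.02,guard=4)); s=st();print(s["tcp_pos"],s["wrist_force"])
robot.line_to(np.r_[g,.08],speed=.15); print(st()["t"])
E
```

```text
0.10599387122696471 0.0
False
[ 0.4509 -0.3733  0.0041] [ 0.915  -0.5556  0.0277]
46.925
```

```bash
python3 - <<'E'
from h import *
p=st()["tcp_pos"];out=[]
def proj(n,p):
    c=C[n];k=np.linalg.inv(c["T"])@np.r_[p,1];return np.array([k[0]/k[2]*c["fx"]+c["cx"],k[1]/k[2]*c["fy"]+c["cy"]])
for n in C:
    im=read_camera(n)[:,:,::-1].copy();cv2.imwrite(f"pics/{n}2.png",im)
    uv=proj(n,p);f=proj(n,np.r_[p[:2],0]);print(n,p,uv,f)
    o=(np.array([f[0]-50,f[1]-50])).astype(int);im=cv2.resize(im[o[1]:o[1]+100,o[0]:o[0]+100],(400,400),interpolation=cv2.INTER_CUBIC)
    for a,c in((uv,(0,0,255)),(f,(255,0,255))): cv2.drawMarker(im,tuple(((a-o+.5)*4).astype(int)),c,cv2.MARKER_CROSS,14,1)
    out.append(im)
cv2.imwrite("pics/c4.png",np.hstack(out))
E
```

```text
scene [ 0.45013408 -0.37326785  0.07947861] [243.84491463 197.09288229] [246.26404501 207.30096337]
top [ 0.45013408 -0.37326785  0.07947861] [394.01804405 211.79473267] [388.89865099 215.14969987]
```

View pics/c4.png

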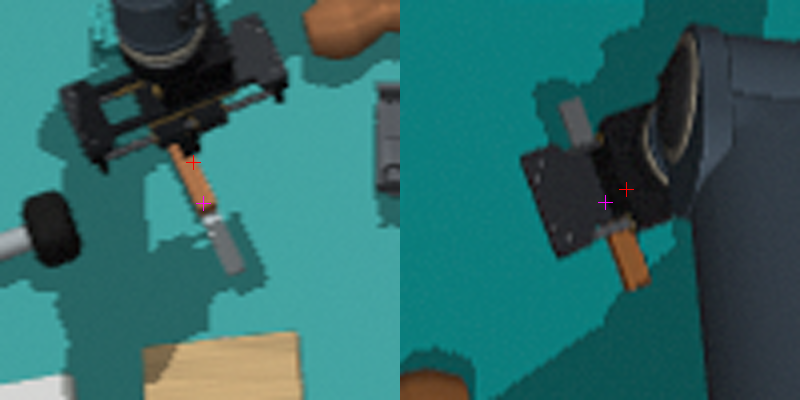

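In the scene crop the fingertips appear about 3 px above the projected TCP, so the real finger end may be some 20 mm higher than reported. I'll check it with a guarded touch on bare counter.

```bash
python3 - <<'E'
from h import *
np.set_printoptions(precision=4,suppress=True)
Q=q(np.radians(20.1));g=np.array([.47,-.30])
robot.line_to(np.r_[g,.08],Q,speed=.2);robot.line_to(np.r_[g,.008],speed=.2)
print(robot.line_to(np.r_[g,-.035],speed=.02,guard=5)); s=st();print(s["tcp_pos"],s["wrist_force"])
robot.line_to(np.r_[g,.08],speed=.15); print(st()["t"])
E
```

```text
True
[ 0.47   -0.3    -0.0264] [-0.4384  0.3864  4.8743]
50.4667
```

Contact comes at a reported TCP z of −0.026, so the real finger end is about 26 mm above the reported TCP, contrary to the description. I'll check whether the offset depends on the opening or the position.

```bash
python3 - <<'E'
from h import *
np.set_printoptions(precision=4,suppress=True)
Q=q(np.radians(20.1))
for g,o in((np.array([.47,-.30]),.5),(np.array([.56,-.02]),.5)):
    effector.command_gripper(o,60)
    robot.line_to(np.r_[g,.08],Q,speed=.25);robot.line_to(np.r_[g,-.01],speed=.2)
    print(robot.line_to(np.r_[g,-.035],speed=.02,guard=4)); s=st();print(s["tcp_pos"],s["wrist_force"])
    robot.line_to(np.r_[g,.08],speed=.2); print(st()["t"])
E
```

```text
True
[ 0.4699 -0.3    -0.0264] [-0.0424 -0.2274  3.9218]
53.8
True
[ 0.5599 -0.02   -0.0264] [-1.0352  0.0412  5.2316]
57.45
```

The offset is constant at 26 mm, so every commanded z gets −0.026. Now the bar.

```bash
cat >> h.py <<'E'
DZ=.026  # measured: true fingertip z = reported + DZ
def D(p): return np.array(p,float)-[0,0,DZ]
def go(p,Q): robot.goto(D(p),Q)
def ln(p,Q=None,speed=.3,guard=None): return robot.line_to(D(p),Q,speed=speed,guard=guard) if Q is not None else robot.line_to(D(p),speed=speed,guard=guard)
def tcp(): return st()["tcp_pos"]+[0,0,DZ]
E
python3 - <<'E'
from h import *
np.set_printoptions(precision=4,suppress=True)
y=np.radians(20.1);u=np.array([np.cos(y),np.sin(y)]);g=np.array([.4565,-.3712])-.005*u
go(np.r_[g,.09],q(y)); ln(np.r_[g,.003],speed=.12,guard=8)
effector.command_gripper(0.0,60)
s=st();print(tcp(),s["finger_gap"]*87,s["grasp_force"])
ln(np.r_[g,.15]); s=st();print(s["finger_gap"]*87,s["grasp_force"])
Q=q(RK.yaw)
go(RK.w(-.15,.13,.16),Q); ln(RK.w(-.15,.13,.082),speed=.2)
s=st();print(s["wrist_force"],s["t"])
for n in C: cv2.imwrite(f"pics/{n}3.png",read_camera(n)[:,:,::-1])
a=cv2.imread("pics/scene3.png")[170:270,330:470];b=cv2.imread("pics/top3.png")[100:200,190:330]
cv2.imwrite("pics/c5.png",cv2.resize(np.vstack([a,b]),(420,600),interpolation=cv2.INTER_CUBIC))
E
```

```text
[ 0.4518 -0.3727  0.0033] 19.73034102786785 60.00116586685181
19.578883047689008 59.998451471328735
[ 0.4875  0.0541 -2.2752] 63.275
```

View pics/c5.png

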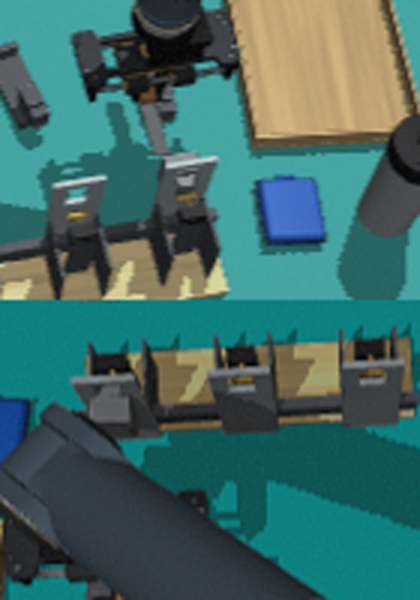

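The crops show the bar held level (blade at scene crop 158,130), pointing under the cover. I'll insert it and lift, watching the force.

```bash
python3 - <<'E'
from h import *
np.set_printoptions(precision=4,suppress=True)
ln(RK.w(-.090,.13,.082),speed=.1,guard=8); print(RK.inv(tcp()),st()["wrist_force"])
f0=st()["wrist_force"][2]; pk=0;n=0
for z in np.arange(.090,.125,.002):
    ln(RK.w(-.090,.13,z),speed=.04); s=st();f=s["wrist_force"][2]-f0
    print(round(z,3),round(f,1),s["wrist_torque"].round(2),end="; ")
    if f<-pk and 0: break
    pk=min(pk,f)
    if pk<-5 and f>pk*.4: n+=1
    if n>=2 or f<-22: break
print(s["t"],s["finger_gap"]*87)
E
```

```text
[-0.0907  0.1302  0.0819] [ 0.2689  0.5468 -1.5087]
0.09 -0.0 [ 0.01 -0.05 -0.02]; 0.092 -1.5 [ 0.05 -0.06 -0.  ]; 0.094 -1.3 [ 0.07 -0.07  0.  ]; 0.096 0.3 [-0.01 -0.    0.02]; 0.098 -2.4 [-0.04  0.17  0.07]; 0.1 -4.6 [ 0.01  0.71 -0.02]; 0.102 -5.4 [-0.15  1.47  0.01]; 0.104 -8.2 [-0.12  1.71 -0.01]; 0.106 -2.0 [-0.06  0.32 -0.01]; 0.108 -1.0 [-0.01 -0.04 -0.02]; 66.725 19.49231295204392
```

The catch let go at about 8 N near z = 0.105 and the load has dropped off. I'll lay the bar in the tray, then check the cover in a picture.

```bash
python3 - <<'E'
from h import *
np.set_printoptions(precision=4,suppress=True)
ln(RK.w(-.090,.13,.094),speed=.15); ln(RK.w(-.15,.13,.094)); ln(RK.w(-.17,.13,.18),speed=.3)
ty=np.radians(-2.27);T=Rack([.4545,.3773],ty)
go(T.w(-.005,.055,.12),q(ty)); print(ln(T.w(-.005,.055,.0095),speed=.15,guard=6),tcp())
effector.command_gripper(.38); ln(T.w(-.005,.055,.13),speed=.35)
print(st()["t"])
for n in C: cv2.imwrite(f"pics/{n}4.png",read_camera(n)[:,:,::-1])
a=cv2.imread("pics/scene4.png")[150:270,280:480];b=cv2.imread("pics/top4.png")[110:230,150:350]
cv2.imwrite("pics/c6.png",cv2.resize(np.vstack([a,b]),(500,600),interpolation=cv2.INTER_CUBIC))
E
```

```text
True [0.4508 0.4299 0.0083]
70.8833
```

View pics/c6.png

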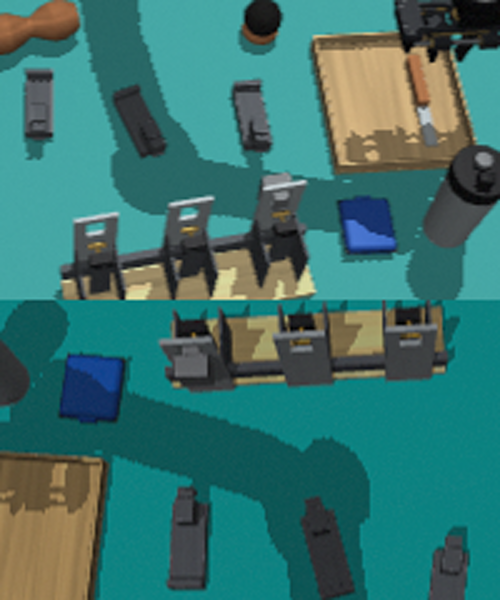

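The bar is in the tray (scene crop 422,100), and the cover now sits higher in its slot (scene crop 283,190). I'll lift the cover out next.

```bash
python3 - <<'E'
from h import *
np.set_printoptions(precision=4,suppress=True)
Q=q(RK.yaw)
effector.command_gripper(.75,40)
go(RK.w(-.016,.13,.22),Q); print(ln(RK.w(-.016,.13,.135),speed=.15,guard=8))
effector.command_gripper(0,40); s=st();print(s["finger_gap"]*87,s["grasp_force"],RK.inv(tcp()))
ln(RK.w(-.016,.13,.149),speed=.06); print(st()["wrist_force"])
print(ln(RK.w(-.06,.13,.149),speed=.08,guard=12)); s=st();print(s["finger_gap"]*87,s["wrist_force"],RK.inv(tcp()))
ln(RK.w(-.11,.13,.16))
ty=np.radians(-2.27);T=Rack([.4545,.3773],ty)
go(T.w(-.01,-.045,.13),q(ty)); print(ln(T.w(-.01,-.045,.029),speed=.15,guard=6),tcp(),st()["finger_gap"]*87)
effector.command_gripper(.7); ln(T.w(-.01,-.045,.14),speed=.35); ln(T.w(-.1,0,.2),speed=.4)
print(st()["t"])
for n in C: cv2.imwrite(f"pics/{n}5.png",read_camera(n)[:,:,::-1])
a=cv2.imread("pics/scene5.png")[150:270,280:480];b=cv2.imread("pics/top5.png")[110:230,150:350]
cv2.imwrite("pics/c7.png",cv2.resize(np.vstack([a,b]),(500,600),interpolation=cv2.INTER_CUBIC))
for n,box in(("top",(150,250,190,370)),("scene",(170,225,270,410))):
    g,v=grey(read_camera(n));m=g&(v<125);k=np.zeros_like(m);k[box[0]:box[1],box[2]:box[3]]=1
    for b,s,ce in comps(m&k,150,3000):
        c,w,x=pose(b,n,.018);print(n,ce.round(1),c,w,np.degrees(np.arctan2(x[1],x[0])),"x0 from near end",ext(b,n,x,[0,.032][n=="scene"])[0]+.05-c@x,"from hook",ext(b,n,x,.05)[1]-.0775-c@x)
E
```

```text
False
39.29219384017509 39.99770916067064 [-0.0158  0.1299  0.1354]
[ 0.6536  0.7584 -1.3644]
False
39.687817425304495 [-0.5596  0.7849 -0.6345] [-0.0595  0.13    0.1492]
True [0.4429 0.3305 0.0323] 39.53821549514167
79.0583
top [225.  206.3] [0.4676 0.1522] [ 46.2265 129.6317] -0.3923416137695271 x0 from near end -0.014214618442486116 from hook -0.01775570935256121
top [280.1 209.7] [ 0.461 -0.021] [ 43.6221 130.7269] 16.400632858276367 x0 from near end -0.014632899805422317 from hook -0.017463827226579465
top [328.6 225.7] [ 0.4141 -0.1784] [ 43.5151 128.8937] -5.269798278808594 x0 from near end -0.01444482591816365 from hook -0.017041779103637855
scene [295.1 191.4] [ 0.4066 -0.1786] [ 39.824  124.1067] -5.053421020507822 x0 from near end -0.004352582536382876 from hook 0.0035876231581319917
scene [380.2 196. ] [0.46   0.1524] [ 44.3069 128.2972] -0.5031433105468774 x0 from near end -0.006871063913101549 from hook 0.004630672133370817
scene [335.3 198.6] [ 0.4545 -0.0239] [ 45.9275 129.3086] 16.095516204833984 x0 from near end -0.008138996534276188 from hook 0.0033738055665561983
```

View pics/c7.png

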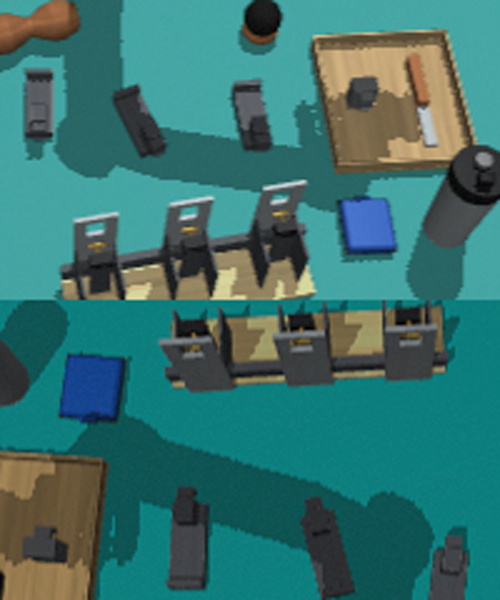

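The cover lies in the tray beside the bar and slot 0 is clear. One bracket, the right-hand one, was knocked and now sits at about (0.40, −0.178). Both views agree on the bracket origins and the 32 mm end height. First up is bracket a into slot 0.

```bash
cat >> h.py <<'E'
def hang(o,yaw,y,z0=.003):
    u=np.array([np.cos(yaw),np.sin(yaw)]);g=np.array(o)+.005*u;Q=q(RK.yaw)
    effector.command_gripper(.72,60)
    go(np.r_[g,.11],q(yaw)); print("dn",ln(np.r_[g,z0],speed=.15,guard=8))
    effector.command_gripper(0,60);s=st();print("grip",s["finger_gap"]*87,s["grasp_force"])
    ln(np.r_[g,.14]);go(RK.w(-.10,y,.127),Q);print("w",st()["wrist_force"])
    hit=ln(RK.w(-.050,y,.127),speed=.05,guard=6);p=RK.inv(tcp());s=st();print("in",hit,p,s["wrist_force"],s["t"])
    return p
def lower(p,y):
    x=p[0]-.001
    ln(RK.w(x,y,.127),speed=.05);h=ln(RK.w(x,y,.110),speed=.04,guard=6);s=st();print("low",h,RK.inv(tcp()),s["wrist_force"],s["finger_gap"]*87)
def press(y):
    effector.command_gripper(.75);ln(RK.w(-.06,y,.20),speed=.35);effector.command_gripper(0,20)
    ln(RK.w(-.015,y,.185));h=ln(RK.w(-.015,y,.1545),speed=.03,guard=26);s=st();print("press",h,RK.inv(tcp()),s["wrist_force"],s["t"])
    ln(RK.w(-.015,y,.22));
E
python3 - <<'E'
from h import *
np.set_printoptions(precision=4,suppress=True)
p=hang((.4528,.1523),np.radians(-.45),.13)
if -.062<p[0]: lower(p,.13)
E
```

```text
dn False
grip 43.426907118278656 59.98698055744171
w [-0.1967 -0.3803 -3.3237]
in True [-0.0558  0.1299  0.1255] [-0.9196 -0.5234 -2.4787] 83.9417
low False [-0.0575  0.13    0.1095] [-1.9677  0.276  -2.3329] 43.06656567309834
```

```bash
python3 - <<'E'
from h import *
np.set_printoptions(precision=4,suppress=True)
press(.13)
s=read_camera("scene")[150:250,310:430,::-1];t=read_camera("top")[100:200,190:310,::-1]
cv2.imwrite("pics/c8.png",cv2.resize(np.vstack([s,t]),(360,600),interpolation=cv2.INTER_CUBIC))
E
```

```text
press False [-0.0147  0.1301  0.155 ] [ 0.0807 -0.5476  4.798 ] 88.6
```

View pics/c8.png

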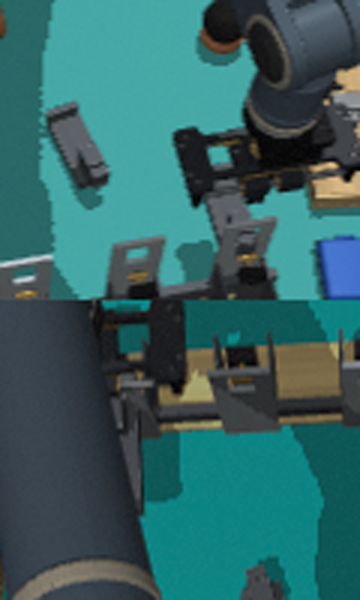

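Bracket a hangs level in slot 0. I'll confirm the lock with a second press, then hang bracket b.

```bash
cat >> h.py <<'E'
def repress(y):
    ln(RK.w(-.015,y,.163),speed=.2);h=ln(RK.w(-.015,y,.148),speed=.02,guard=16);s=st();print("repress",h,RK.inv(tcp()),s["wrist_force"],s["t"]);ln(RK.w(-.015,y,.21))
E
python3 - <<'E'
from h import *
np.set_printoptions(precision=4,suppress=True)
repress(.13); ln(RK.w(-.08,.10,.21))
p=hang((.4468,-.0256),np.radians(16.2),0)
if p[0]>-.062: lower(p,0);press(0);repress(0)
E
```

```text
repress True [-0.0145  0.13    0.1549] [-0.3306 -0.7289  5.1926] 90.0417
dn False
grip 43.305809561804885 59.98880445957184
w [-1.1327  0.005  -2.5913]
in True [-0.0565  0.0002  0.1254] [-0.7789  0.2089 -2.691 ] 96.2583
low False [-0.0582  0.      0.1095] [-1.2592 -0.1964 -2.3788] 43.639983264070096
press False [-0.0147  0.      0.1549] [-0.8369  0.1741  3.3128] 100.9167
repress True [-0.0146 -0.0001  0.155 ] [-1.1972  0.0783  5.3366] 102.2583
```

Both are firm at the locked height. I'll re-measure bracket c and hang it.

```bash
python3 - <<'E'
from h import *
np.set_printoptions(precision=4,suppress=True)
ln(RK.w(-.08,.02,.21)); robot.goto(D([.5,.15,.25]),q(RK.yaw)); R_=[]
for n,box,z in(("top",(185,260,300,370),0),("scene",(165,225,270,320),.032)):
    im=read_camera(n);cv2.imwrite(f"pics/{n}6.png",im[:,:,::-1]);g,v=grey(im);k=np.zeros_like(g);k[box[0]:box[1],box[2]:box[3]]=1
    for b,s,ce in comps(k&g&(v<125),150,3000):
        c,w,x=pose(b,n,.018);o=c+x*(ext(b,n,x,z)[0]+.05-c@x);a=np.degrees(np.arctan2(x[1],x[0]));print(n,ce,w,o,a);R_.append((*o,a))
R_=np.array(R_)
if len(R_)==2 and abs(R_[0]-R_[1])[:2].max()<.006 and abs(R_[0,2]-R_[1,2])<2:
    m=R_.mean(0);p=hang(m[:2],np.radians(m[2]),-.13)
    if p[0]>-.062: lower(p,-.13);press(-.13);repress(-.13)
E
```

```text
top [328.4267 225.9086] [ 43.8807 129.8215] [ 0.3989 -0.1764] -5.264823913574229
scene [295.1014 191.4358] [ 39.824  124.1067] [ 0.4023 -0.1782] -5.053421020507822
dn False
grip 43.41930078485043 60.00243544578552
w [ 0.4511  0.0901 -2.322 ]
in True [-0.0546 -0.1295  0.1255] [-1.3216  0.0314 -1.7407] 110.025
low False [-0.0566 -0.13    0.1093] [-2.3751  0.3603 -2.266 ] 43.08621723859298
press False [-0.0146 -0.13    0.155 ] [-0.7888  0.1427  4.3437] 114.6833
repress True [-0.0146 -0.1301  0.155 ] [-0.5037  0.176   5.1556] 116.025
```

All three are firm at the same locked height. I'll retract and do a final look.

```bash
python3 - <<'E'
from h import *
ln(RK.w(-.08,-.13,.25)); go([.45,-.35,.35],q(0)); robot.sleep(.5)
s=read_camera("scene")[150:270,280:480,::-1];t=read_camera("top")[100:220,150:350,::-1]
cv2.imwrite("pics/c9.png",cv2.resize(np.vstack([s,t]),(500,600),interpolation=cv2.INTER_CUBIC));print(st()["t"])
E
```

```text
118.5
```

View pics/c9.png

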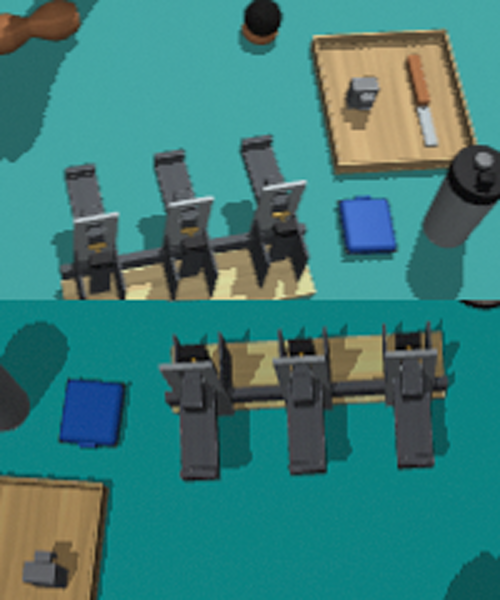

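The final picture shows all three brackets hooked square in their slots, with the cover and pry bar in the tray. The shaker and blue case are in place.

```bash
python3 -c "
from workcell import *
print(finish_job())"
```

```text
the job is handed in; nothing more can be done
None
```

The job is handed in at about 119 s: the cover was levered free with the pry bar, cover and bar are in the tray, and all three brackets are pressed home in their slots. The true fingertip proved 26 mm above the reported TCP (so my first grasp of the bar missed and all heights were corrected), and the grip held at 60 N, the gripper's limit, not the 100 N advised.

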